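# Click the ice shaver's blade-gap knob to its mark and clamp the blade

### The arm

A 6-joint arm with a two-finger parallel gripper is mounted at the origin on the work surface. World frame = base frame: x ahead of the robot, y to its left, z up, the work surface at z = 0. Lengths are in mm, angles in rad, forces in N, time in s.
With the tool pointing down it reaches from about 325 to 925 mm from the base axis. Payload 3.1 kg.
Tool frame: the origin (TCP) lies at the very end of the fingers, on their centre line; the grasp point (between the pads) lies 19 mm behind it; z points along the fingers, y is the direction in which the jaws open and shut (so a half turn about z gives the same grasp; the last joint's range is limited). The gripper opens to 85 mm and grips with 20 to 120 N. Pads are 22 mm wide; open, the fingers measure 114 mm over their backs; the gripper's body (76 mm by 85 mm) begins 54 mm behind the grasp point. The pads swing forward as they close: fully open they stand 13 mm farther back than shut.
Start: joints at [-1.313, 0.217, 1.613, -0, 1.311, -0.112], TCP at [225.915, -582.754, 231.3] pointing down, gripper open.
Joint ranges: [-2.75, 2.75], [-0.78, 2.1], [0.31, 2.55], [-1.13, 4.27], [0.13, 2.63], [-2.58, 2.58]. Speed limits (rad/s): [2.79, 2.79, 3.14, 3.14, 3.14, 3.14].

### API

Orientations are given as a 3x3 rotation matrix whose columns are the frame's x, y, z axes.
In Python, from rig import r, read_camera, sign_off gives the robot as it stands.
- The arm moves only by the shell command python3 -m crank 'ROWS' [FORCE]. ROWS is JSON, a list that holds one entry, the list of rows, each a list of 5 numbers: the shift along the tool's x, y, z scaled (see below), then the turn about the tool's z scaled (see below), then the finger opening in mm, from 0 to 85.4. A call has 1 to 20 rows; each row is the pose to reach, as a shift and turn from the pose commanded when the call began, along the tool's axes at that moment, turning the shorter way round; what a row does not reach only later rows make up. The controller multiplies each number of a shift by 500 mm and each number of a turn by 180 degrees. A row lasts 1/12 s, in which the tool goes at most 41.7 mm and 7.16 degrees, less where a joint would pass 70% of its speed; a pose out of reach is approached as far as the arm can. A call with a number of a shift or a turn outside -1 to 1 is refused whole. A call with a gripper value outside its range is refused whole. The fingers move at their own pace and stop on an object; FORCE is the grip in N (left out, the last holds). Time passes only in rows, so rows that repeat a pose let the fingers close. It gives the time, the measured TCP pose, the force and the opening at its end, in the units of the state.
- r.state(): the state, without advancing time (a new reading comes with each control period).
- read_camera(name): name is "scene" or "side" or "wrist"; returns a dict with "image" (420x560x3 uint8, blue, green, red), "z_map" (420x560 float32, mm along the optical axis (not along the pixel's ray), 0 where there is no reading), "fx", "fy", "cx", "cy" (pixels), "k1" (the pictures are not rectified: a ray, as slopes to the right and down, at radius r is drawn at 1 + k1 r^2 times it, then the intrinsics apply), "cam_to_world" (4x4, takes a point from camera to world coordinates). Camera axes: x right, y down, z forward; pixel columns grow to the right and rows downward; lengths in mm; the calibration is good to about 2 mm. A picture is of the moment at which its call begins.
- sign_off(): hands the job in, once; it reports no verdict.
The state is a dict: "time_s": time; "joints": joint angles; "joint_velocities": joint speeds; "tau": joint torques, N m; "tcp_pos": TCP position; "orientation": TCP orientation; "force": force on the tool from outside, world axes, zero at the start; "moment": the same for the moment, N m; "finger_gap": opening from 0.0 (shut) to 1.0 (fully open).
Only numpy, scipy, OpenCV 4.12 (cv2) and the standard library are available. Lean on these libraries where they do the work, as an engineer would, in place of code of your own. Each camera call takes 0.05 s, during which the arm holds its last target.

### The job

The ice shaver's blade deck is out on the bench for setting, its blade clamp lever open. Lay a fingertip on the knurled white knob at its side and roll it on by friction, click by click, until it rests in the click where the long, full-width mark on its skirt stands under the fixed steel pointer; then push the black clamp lever on the deck round with a finger until it is fully home against its stop pin. Pinch or lift nothing, keep off the bare blade, and leave everything else as it stands.

Things in the scene. Friction and masses are not known exactly. Their poses are not given: they have to be found in the camera images.
- blade_deck: the ice shaver's round steel blade deck, fixed to the table, standing upright: 300 mm across, flat plate top 100 mm above the table. Origin: centre of its underside at table height; z up. The knob stands out from its rim along -y of this frame, the lever is on the plate towards +y. It turns with the deck's yaw.
- gap_knob (a joint): turn of the blade-gap knob, rad: 0 at the first click; grows as the knob's top is rolled towards -x of the deck frame (towards the robot when the deck's yaw is 0). Clicks at 0, 0.524, 1.047 and 1.571; let go, it springs into the nearest (0.04 N m to turn past). Stops 0.06 beyond the end clicks. The long mark is the third click, 1.047; it starts one or two clicks short of that.
- knob_center (a point): middle of the knob's knurled grip, on its axis, 199 mm from the deck's centre, 80 mm above the table. White plastic knob, 52 mm diameter (top 26 mm above this point), axis level along the deck's y; it spans 168 to 216 mm from the deck's centre: 14 mm of skirt with black marks, then 34 mm of grip, free all round.
- pointer (a point): tip of the fixed steel pointer over the top of the knob's skirt, 172 mm from the deck's centre, 7 mm wide, its top 4.5 mm above the knob's. Four black marks on the skirt, 30 degrees apart, pass under it: three short thin dashes and, third, one full-width bar 7 mm broad. Marks still to come lie on its +x side (deck frame).
- clamp_lever (a joint): blade clamp lever on the deck plate, swinging level about an upright pin. Value (rad) 0 fully open, 1.4 home against its stop pin; it starts open, between 0 and 0.3, stays where it is left, and needs about 1.2 N at its grip. It closes clockwise seen from above: at value q it points, from the pivot, in the direction (cos a, sin a) of the deck frame, a = 2.971 - q; at 1.4 it points along the deck's +y.
- lever_pivot (a point): the lever's pivot, on its axis and at the height of the lever's grip: 30 mm from the deck's centre towards the deck's +y, 119.5 mm above the table
- lever_grip (a point): middle of the lever's black round grip, which is 16 mm thick and spans from 28 to 90 mm from the pivot; this point is 60 mm from it, 19.5 mm above the plate
- blade: bare steel blade in its slot in the deck plate, 106 mm long along the deck's y and 20 mm wide, standing 5 mm above the plate; origin at its middle. Not to be touched.
- brush: bystander, loose: cleaning brush 130 mm long, 25 mm high, lying on the deck plate; origin: centre of its underside. Not to be moved.
- screw_dish: bystander, loose: small steel dish 56 mm wide, 22 mm high, on the table beside the knob; origin: centre of its underside. Not to be moved.
- serving_bowl: bystander, loose: glass bowl 104 mm wide, 60 mm high, on the table beyond the knob; origin: centre of its underside. Not to be moved.
- mug: bystander, loose: white mug 80 mm wide, 92 mm high; origin: centre of its underside. Not to be moved.
- jar: bystander, loose: amber jar 74 mm wide, 95 mm high; origin: centre of its underside. Not to be moved.
- syrup_bottle: bystander, loose: green bottle 68 mm wide, 200 mm high; origin: centre of its underside. Not to be moved.
- tin: bystander, loose: aluminium can 80 mm wide, 70 mm high; origin: centre of its underside. Not to be moved.

How it is judged:
By the outcome, as a careful person would: the job done as asked, in the order asked, and still so for the second after the job is handed in, with the robot touching nothing.
It also fails if it takes over 51 s, if anything falls off the work surface, if the arm or the gripper's body presses on something with over 40 N, if the wrist force passes 120 N, or if a joint passes its speed limit or range.

## Working session

There is one attempt and no reset: what is moved stays moved. The work goes in short steps, Python scripts to look and compute and a shell command to move; the robot and the scene stay as the last step left them, time stands still between calls to the robot, and variables do not carry over. Pictures are saved under pics/ and viewed, and the job is handed in when it is done.

```bash
ls; mkdir -p pics; python3 - <<'E'
from rig import r, read_camera
import cv2,numpy as np
s=r.state();print({k:np.round(v,3).tolist() for k,v in s.items()})
for n in("scene","side","wrist"):
    c=read_camera(n);cv2.imwrite(f"pics/{n}0.png",c["image"]);print(n,c["fx"],c["cx"],c["cy"],c["k1"],np.round(c["cam_to_world"],3).tolist())
    np.savez(f"{n}0.npz",**c)
E
```

```text
pics
{'time_s': 0.0, 'joints': [-1.313, 0.218, 1.615, 0.0, 1.311, -0.112], 'joint_velocities': [-0.0, -0.0, 0.001, 0.001, -0.0, 0.001], 'tau': [-0.0, -39.684, -30.385, -0.0, 0.01, -0.0], 'tcp_pos': [225.712, -581.936, 229.958], 'orientation': [[0.932, 0.361, -0.001], [0.361, -0.932, 0.002], [0.0, -0.002, -1.0]], 'force': [-0.537, -0.202, 0.373], 'moment': [-0.005, -0.008, -0.017], 'finger_gap': 0.998}
scene 406.00503029916024 278.7271704943472 206.19253589421848 -0.06067718025456208 [[0.355, 0.702, -0.618, 1250.86], [0.935, -0.261, 0.241, -285.26], [0.008, -0.663, -0.748, 901.759], [0.0, 0.0, 0.0, 1.0]]
side 518.7073962264006 277.9437434600969 214.71580723953952 0.02646574622625254 [[-0.994, -0.057, 0.09, 477.739], [-0.106, 0.639, -0.762, 972.566], [-0.014, -0.767, -0.642, 895.707], [0.0, 0.0, 0.0, 1.0]]
wrist 307.1094566583162 277.9319795614898 208.5769673117723 -0.019929515094800548 [[0.361, -0.892, -0.273, 294.646], [-0.933, -0.346, -0.103, -555.951], [-0.002, 0.292, -0.957, 374.042], [0.0, 0.0, 0.0, 1.0]]
```

View pics/scene0.png

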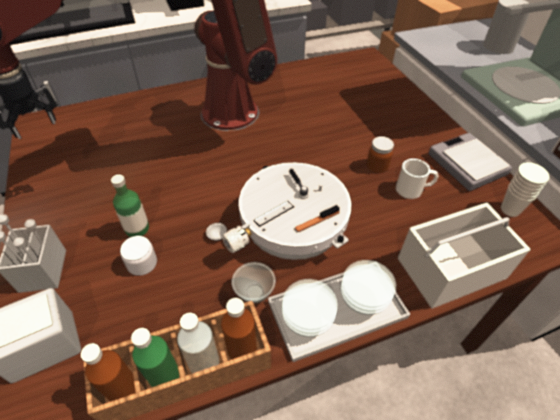

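View pics/side0.png

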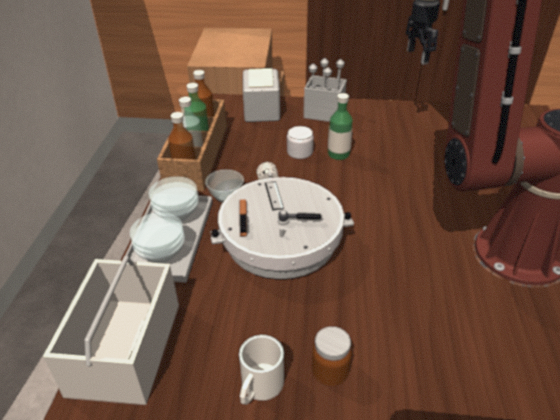

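View pics/wrist0.png

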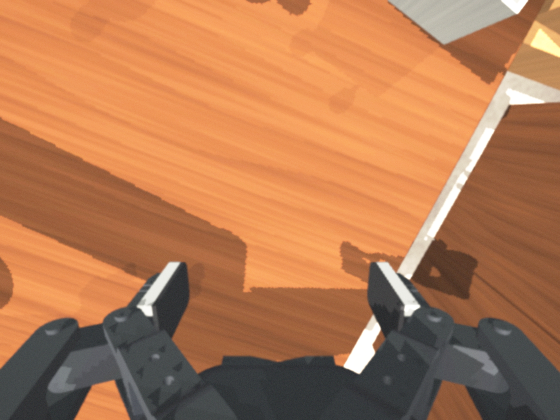

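The scene view shows the deck at about (295,205), its knob at (236,238), and the black lever at (297,180). In the side view the deck is at (281,222), the knob at (267,171) and the lever from (284,217) to (320,216). Next I'll localise these.

```bash
cat > h.py <<'E'
import numpy as np,cv2
def load(n,i): return dict(np.load(f"{n}{i}.npz"))
def rays(c,uv):
    uv=np.asarray(uv,float).reshape(-1,2); d=np.c_[(uv[:,0]-c["cx"])/c["fx"],(uv[:,1]-c["cy"])/c["fy"]]
    s=d.copy()
    for _ in range(20): s=d/(1+c["k1"]*(s**2).sum(1,keepdims=True))
    T=c["cam_to_world"]; return T[:3,3],np.c_[s,np.ones(len(s))]@T[:3,:3].T
def onplane(c,uv,z):
    o,d=rays(c,uv); return o+d*((z-o[2])/d[:,2])[:,None]
def proj(c,P):
    T=c["cam_to_world"]; p=(np.asarray(P,float).reshape(-1,3)-T[:3,3])@T[:3,:3]
    s=p[:,:2]/p[:,2:]; s=s*(1+c["k1"]*(s**2).sum(1,keepdims=True))
    return np.c_[s[:,0]*c["fx"]+c["cx"],s[:,1]*c["fy"]+c["cy"]]
def depthpts(c):
    h,w=c["z_map"].shape; u,v=np.meshgrid(np.arange(w),np.arange(h))
    o,d=rays(c,np.c_[u.ravel(),v.ravel()]); P=o+d*c["z_map"].reshape(-1,1)
    P[c["z_map"].ravel()==0]=np.nan
    return P.reshape(h,w,3)
E
python3 - <<'E'
from h import *
for n,b in(("scene",(200,140,180,130)),("side",(200,140,170,140))):
    c=load(n,0);P=depthpts(c);Z=P[...,2]
    m=(abs(Z-100)<6).astype(np.uint8);x,y,w,h=b
    mm=np.zeros_like(m);mm[y:y+h,x:x+w]=m[y:y+h,x:x+w]
    q=P[mm>0];print(n,len(q),np.median(q[:,2]))
    cs,_=cv2.findContours(mm,cv2.RETR_EXTERNAL,cv2.CHAIN_APPROX_NONE);k=max(cs,key=cv2.contourArea)[:,0]
    hp=cv2.convexHull(k)[:,0]; W=onplane(c,hp,100)[:,:2]
    (cc,rr)=cv2.minEnclosingCircle(W.astype(np.float32));
    A=np.c_[W,np.ones(len(W))];s=np.linalg.lstsq(A,(W**2).sum(1),rcond=None)[0];ctr=s[:2]/2
    print("circ",cc,rr,ctr,np.sqrt(s[2]+ctr@ctr))
    im=c["image"][y-5:y+h+5,x-5:x+w+5];cv2.imwrite(f"pics/{n}_zoom.png",cv2.resize(im,None,fx=4,fy=4,interpolation=cv2.INTER_CUBIC)[:600,:800])
E
```

```text
scene 7025 98.38977837127266
circ (586.54736328125, 18.86420249938965) 150.5775604248047 [585.91084736  18.13558403] 149.30699323385522
side 7608 101.40006030961064
circ (586.8580322265625, 23.69565773010254) 156.70608520507812 [584.6375482   26.16856201] 151.35992948428165
```

View pics/scene_zoom.png

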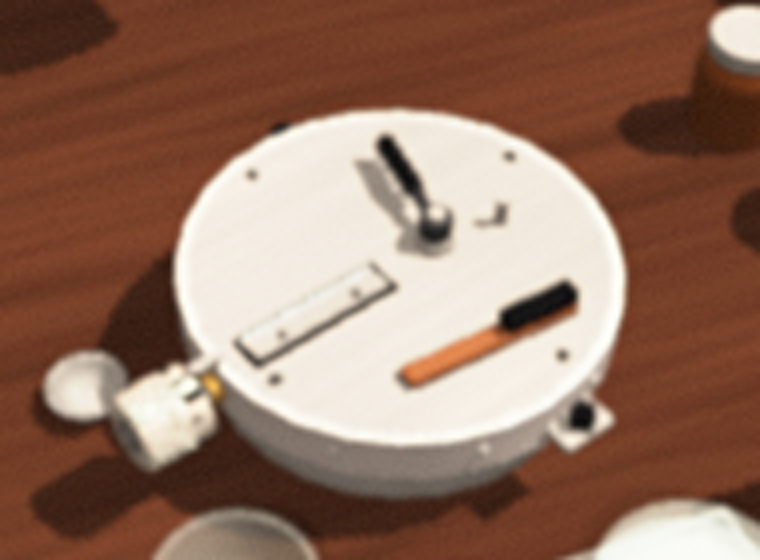

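View pics/side_zoom.png

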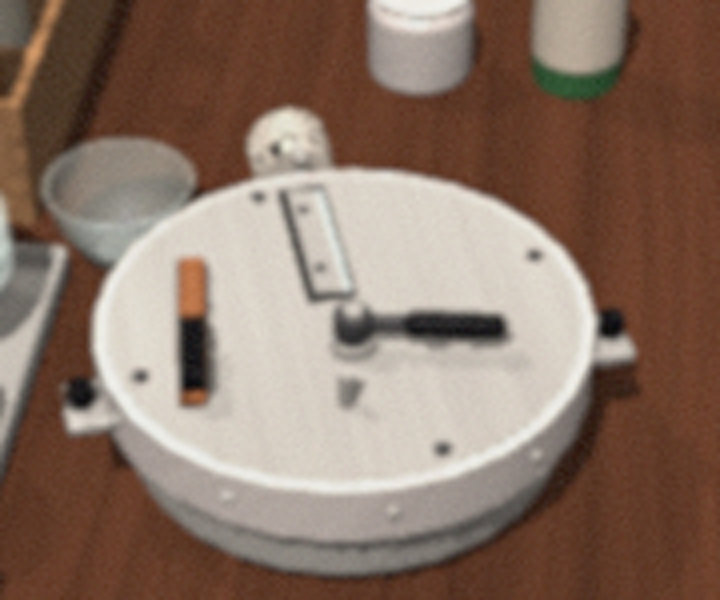

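```bash
python3 - <<'E'
from h import *
s=load("scene",0);d=load("side",0)
S=lambda *p:np.array(p)/4.+[195,135]
D=lambda *p:np.array(p)/4.+[195,135]
print("blade scene",onplane(s,S((240,342),(375,265),(395,287),(257,362)),102))
print("blade side",onplane(d,D((282,190),(322,185),(353,293),(314,299)),102))
print("pivot scene",onplane(s,S((435,215)),125),"side",onplane(d,D((352,315)),125))
print("lever tip scene",onplane(s,S((385,142),(412,188)),119.5),"side",onplane(d,D((505,325),(408,323)),119.5))
P=depthpts(s)
import itertools
x0,y0=222,225
for v in range(226,256,3): print(v,[tuple(np.round(P[v,u]).astype(int)) for u in range(222,254,5)])
for n,c in(("scene",s),("side",d)):
  for C in([585.5,20]): pass
E
```

```text
blade scene [[ 615.05248223 -102.22807579  102.        ]
 [ 583.39303756    3.05453171  102.        ]
 [ 606.12457824    8.15867479  102.        ]
 [ 634.30504742  -97.38218791  102.        ]]
blade side [[ 634.81561046  -95.54421772  102.        ]
 [ 609.72621353 -103.19486841  102.        ]
 [ 578.95434768    4.85972089  102.        ]
 [ 601.82645823   12.64846691  102.        ]]
pivot scene [[574.74709642  48.80333357 125.        ]] side [[574.61953344  53.04441903 125.        ]]
lever tip scene [[492.58727676  46.24788509 119.5       ]
 [541.03740347  46.51603747 119.5       ]] side [[486.05311527  47.57774226 119.5       ]
 [542.17788439  50.80433086 119.5       ]]
226 [(np.int64(536), np.int64(-176), np.int64(19)), (np.int64(523), np.int64(-160), np.int64(-3)), (np.int64(529), np.int64(-146), np.int64(-1)), (np.int64(533), np.int64(-133), np.int64(-3)), (np.int64(625), np.int64(-140), np.int64(107)), (np.int64(630), np.int64(-128), np.int64(109)), (np.int64(629), np.int64(-115), np.int64(101))]
229 [(np.int64(540), np.int64(-178), np.int64(11)), (np.int64(534), np.int64(-163), 
[... 2226 characters left out ...]
), np.int64(-116), np.int64(-1))]
250 [(np.int64(601), np.int64(-196), np.int64(0)), (np.int64(604), np.int64(-183), np.int64(-3)), (np.int64(664), np.int64(-180), np.int64(75)), (np.int64(613), np.int64(-157), np.int64(-2)), (np.int64(619), np.int64(-145), np.int64(-2)), (np.int64(623), np.int64(-132), np.int64(-2)), (np.int64(626), np.int64(-119), np.int64(-4))]
253 [(np.int64(609), np.int64(-198), np.int64(-2)), (np.int64(614), np.int64(-186), np.int64(-1)), (np.int64(618), np.int64(-173), np.int64(-3)), (np.int64(623), np.int64(-160), np.int64(-2)), (np.int64(627), np.int64(-147), np.int64(-3)), (np.int64(633), np.int64(-135), np.int64(-2)), (np.int64(638), np.int64(-122), np.int64(-2))]
```

```bash
python3 -m crank '[[[0.06,-0.028,0,0,0],[0.13,-0.06,0,0.01,0],[0.2,-0.094,0,0.02,0],[0.275,-0.13,0,0.027,0],[0.35,-0.165,0,0.027,0],[0.425,-0.2,0,0.027,0],[0.5,-0.235,0,0.027,0],[0.575,-0.271,0,0.027,0],[0.65,-0.306,0,0.027,0],[0.72,-0.339,0,0.027,0],[0.79,-0.372,0,0.027,0],[0.86,-0.405,0,0.027,0],[0.92,-0.434,0,0.027,0],[0.96,-0.452,0,0.027,0],[0.98,-0.462,0.02,0.027,0],[0.991,-0.467,0.05,0.027,0],[0.991,-0.467,0.082,0.027,0],[0.991,-0.467,0.082,0.027,0]]]' 20; python3 - <<'E'
from rig import r, read_camera
import cv2,numpy as np
s=r.state();print({k:np.round(v,3).tolist() for k,v in s.items()})
c=read_camera("wrist");cv2.imwrite("pics/w1.png",c["image"]);np.savez("wrist1.npz",**c)
E
```

```text
time_s: 1.65
tcp_pos: [600.4, -184.8, 184.9]
orientation: [[0.96, 0.282, -0.008], [0.282, -0.96, 0.003], [-0.007, -0.005, -1.0]]
force: [-1.7, 0.1, -1.3]
finger_gap: -0.001
{'time_s': 1.65, 'joints': [-0.41, 0.27, 1.639, -0.001, 1.242, 0.876], 'joint_velocities': [-0.01, -0.024, -0.018, -0.0, 0.044, 0.003], 'tau': [0.408, -44.208, -32.929, 0.044, -0.388, 0.005], 'tcp_pos': [600.437, -184.8, 184.945], 'orientation': [[0.96, 0.282, -0.008], [0.282, -0.96, 0.003], [-0.007, -0.005, -1.0]], 'force': [-1.682, 0.148, -1.28], 'moment': [0.056, 0.046, -0.029], 'finger_gap': -0.001}
```

View pics/w1.png

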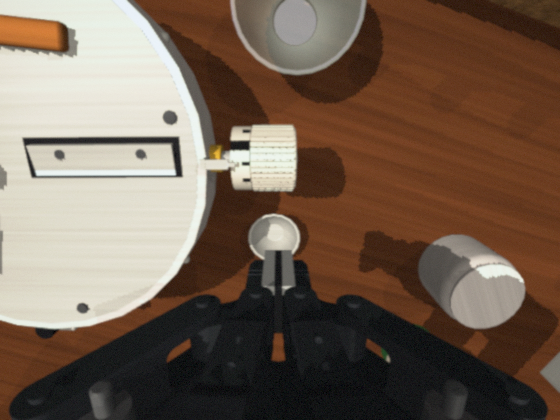

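The wrist view shows the knob skirt at (240,158) with its black marks, the pointer at (215,163), and the grip from (250,158) to (296,158). The shut fingertips are at (278,255).

```bash
python3 - <<'E'
from h import *
c=load("wrist",1)
cv2.imwrite("pics/w1z.png",cv2.resize(c["image"][115:205,190:310],None,fx=6,fy=6,interpolation=cv2.INTER_CUBIC))
print(onplane(c,[(249,127),(249,190),(298,127),(298,190)],80))
print(onplane(c,[(250,158),(297,158)],106))
P=depthpts(c);print([np.round(P[158,u]).tolist() for u in range(252,296,8)],[np.round(P[v,272]).tolist() for v in range(124,194,6)])
# rim of deck
Z=P[...,2];print(np.nanmedian(Z[60:130,60:150]))
print("blade corners",onplane(c,[(24,139),(180,138),(182,177),(36,177)],100))
E
```

```text
[[ 655.42172577 -144.84628102   80.        ]
 [ 606.27187546 -157.78729497   80.        ]
 [ 666.22008562 -181.69230125   80.        ]
 [ 617.78238303 -196.89421797   80.        ]]
[[ 636.41138865 -153.16402432  106.        ]
 [ 645.973891   -185.7258582   106.        ]]
[[637.0, -155.0, 108.0], [639.0, -160.0, 108.0], [640.0, -166.0, 107.0], [642.0, -171.0, 107.0], [644.0, -177.0, 109.0], [645.0, -182.0, 107.0]] [[660.0, -161.0, 3.0], [659.0, -163.0, 95.0], [655.0, -164.0, 98.0], [651.0, -165.0, 101.0], [647.0, -166.0, 104.0], [643.0, -168.0, 104.0], [639.0, -169.0, 105.0], [635.0, -170.0, 106.0], [631.0, -171.0, 104.0], [626.0, -173.0, 103.0], [621.0, -174.0, 101.0], [614.0, -176.0, 90.0]]
101.81156180063883
blade corners [[ 602.21505149   11.92626445  100.        ]
 [ 635.17168049 -100.00737284  100.        ]
 [ 607.07777867 -107.007727    100.        ]
 [ 575.43895921    1.50071108  100.        ]]
```

View pics/w1z.png

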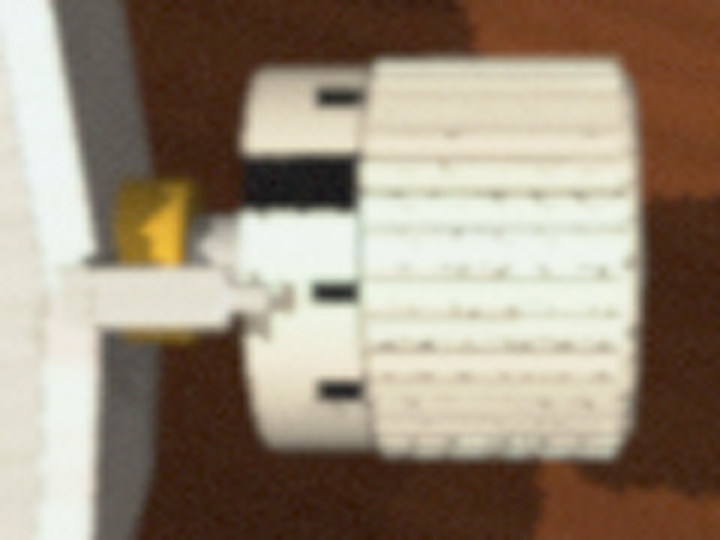

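One short dash stands under the pointer and another has already passed. The broad bar is next, so the knob is at click 2 and needs one more click. I'll move above the grip and descend to just over it.

```bash
python3 -m crank '[[[0.03,0,0,0,0],[0.06,-0.002,0.01,0,0],[0.09,-0.003,0.03,0,0],[0.1,-0.003,0.07,0,0],[0.1,-0.003,0.11,0,0],[0.1,-0.003,0.135,0,0],[0.1,-0.003,0.135,0,0],[0.1,-0.003,0.135,0,0]]]' 20; python3 - <<'E'
from rig import r, read_camera
import cv2,numpy as np
c=read_camera("wrist");cv2.imwrite("pics/w2.png",c["image"]);np.savez("wrist2.npz",**c)
s=r.state();print({k:np.round(s[k],3).tolist() for k in("time_s","tcp_pos","force")})
E
```

```text
time_s: 2.37
tcp_pos: [650.1, -170.9, 122.2]
orientation: [[0.96, 0.28, -0.002], [0.28, -0.96, 0.001], [-0.002, -0.001, -1.0]]
force: [0.2, -0.8, -0.5]
finger_gap: -0.005
{'time_s': 2.417, 'tcp_pos': [651.181, -171.162, 123.615], 'force': [-0.187, 0.308, -0.004]}
```

View pics/w2.png

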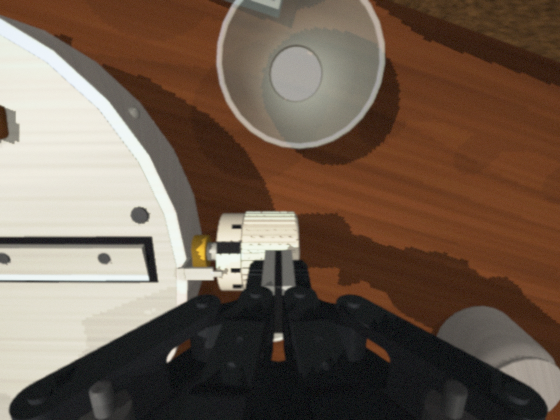

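```bash
python3 -m crank '[[[-0.005,0,0.015,0,0],[-0.005,0,0.028,0,0],[-0.005,0,0.032,0,0],[-0.005,0,0.034,0,0],[-0.005,0,0.034,0,0]]]' 20
```

```text
time_s: 2.83
tcp_pos: [648.8, -171.1, 106.1]
orientation: [[0.96, 0.281, 0.0], [0.281, -0.96, 0.0], [0.0, 0.0, -1.0]]
force: [0.3, 0.5, 0.9]
finger_gap: -0.003
```

```bash
python3 -m crank '[[[0,0,0.002,0,0],[0,0,0.004,0,0],[0,0,0.004,0,0]]]' 20
```

```text
time_s: 3.08
tcp_pos: [649.9, -170.9, 105.7]
orientation: [[0.96, 0.281, 0.003], [0.281, -0.96, 0.0], [0.002, 0.001, -1.0]]
force: [-0.1, 1.9, 5.1]
finger_gap: -0.003
```

```bash
python3 -m crank '[[[0,0,0.002,0,0],[-0.004,0,0.003,0,0],[-0.009,0,0.003,0,0],[-0.014,0,0.003,0,0],[-0.019,0,0.003,0,0],[-0.024,0,0.003,0,0],[-0.026,0,0.003,0,0],[-0.026,0,0.003,0,0]]]' 20; python3 - <<'E'
from rig import r, read_camera
import cv2,numpy as np
c=read_camera("wrist");cv2.imwrite("pics/w3.png",cv2.resize(c["image"][180:320,180:320],None,fx=4,fy=4,interpolation=cv2.INTER_CUBIC));np.savez("wrist3.npz",**c)
E
```

```text
time_s: 3.75
tcp_pos: [637.9, -174.6, 105.9]
orientation: [[0.96, 0.281, 0.004], [0.281, -0.96, -0.0], [0.003, 0.001, -1.0]]
force: [-2.0, 2.9, 10.6]
finger_gap: 0.006
```

View pics/w3.png

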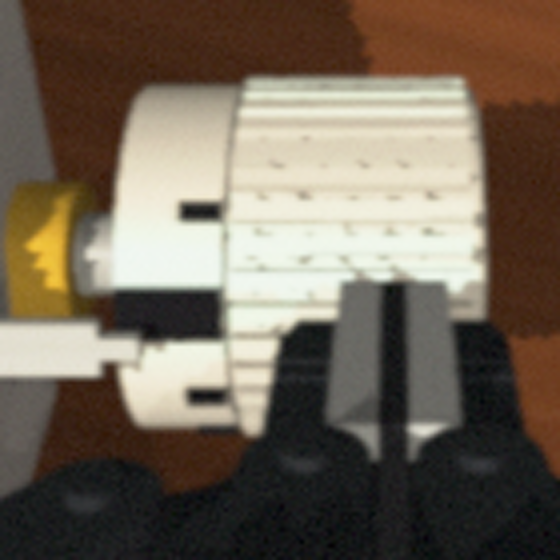

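The bar has moved down and is nearly under the pointer: bar at crop (165,313), pointer at (110,350). I'll lift and let the click settle.

```bash
python3 -m crank '[[[0,0,-0.01,0,0],[0,0,-0.04,0,0],[-0.03,0,-0.1,0,0],[-0.06,0,-0.15,0,0],[-0.08,0,-0.15,0,0],[-0.08,0,-0.15,0,0],[-0.08,0,-0.15,0,0]]]' 20; python3 - <<'E'
from rig import r, read_camera
import cv2,numpy as np
c=read_camera("wrist");cv2.imwrite("pics/w4.png",c["image"]);np.savez("wrist4.npz",**c)
cv2.imwrite("pics/w4z.png",cv2.resize(c["image"][100:220,180:310],None,fx=5,fy=5,interpolation=cv2.INTER_CUBIC))
E
```

```text
time_s: 4.38
tcp_pos: [597.5, -186.1, 177.4]
orientation: [[0.96, 0.28, 0.0], [0.28, -0.96, 0.0], [0.0, -0.0, -1.0]]
force: [-0.1, -0.2, 0.2]
finger_gap: -0.001
```

View pics/w4z.png

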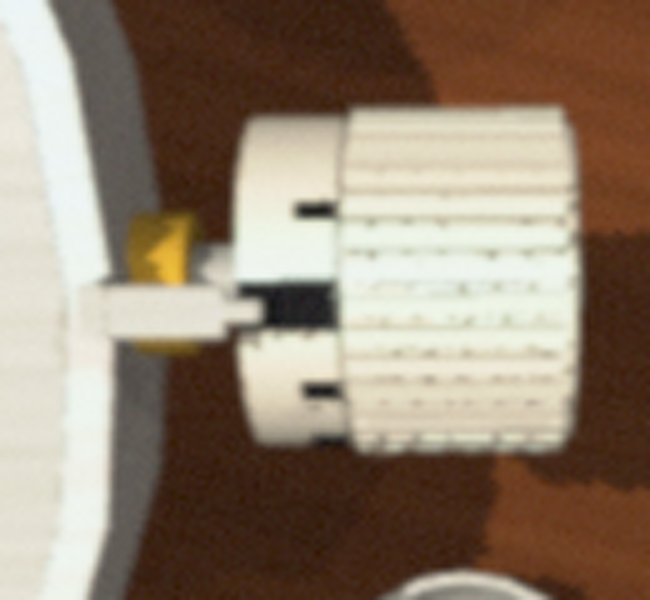

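View pics/w4.png

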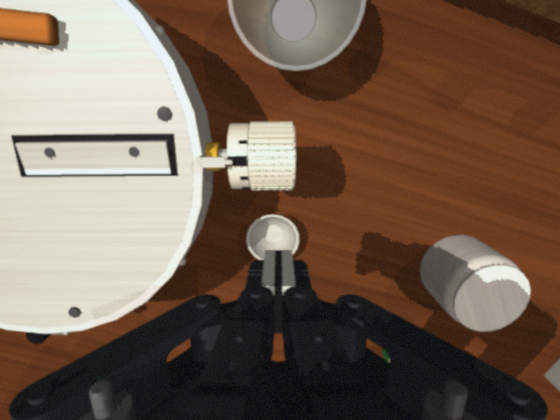

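The broad bar now stands under the pointer at crop (300,305), with two dashes past it at rows 390 and 440 and one to come at row 210. That is click 3. Next I'll travel high to the open side of the lever.

```bash
python3 -m crank '[[[-0.006,-0.04,0,0,0],[-0.015,-0.11,0,0,0],[-0.027,-0.18,0,0,0],[-0.04,-0.25,0,0,0],[-0.05,-0.32,0,0,0],[-0.058,-0.38,0,0,0],[-0.063,-0.421,0,0,0],[-0.063,-0.421,0,0,0],[-0.063,-0.421,0,0,0],[-0.063,-0.421,0,0,0]]]' 20; python3 - <<'E'
from rig import r, read_camera
from h import *
c=read_camera("wrist");cv2.imwrite("pics/w5.png",c["image"]);np.savez("wrist5.npz",**c)
s=r.state();print(s["time_s"],s["tcp_pos"])
E
```

```text
time_s: 5.27
tcp_pos: [508.6, 6.8, 176.6]
orientation: [[0.96, 0.282, -0.001], [0.282, -0.96, -0.0], [-0.001, 0.0, -1.0]]
force: [-0.1, 0.5, 0.1]
finger_gap: 0.0
5.3167 [508.86752215   6.4235226  176.78233775]
```

View pics/w5.png

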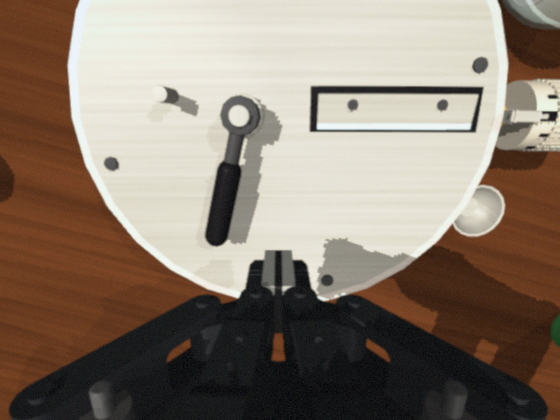

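```bash
python3 - <<'E'
from h import *
c=load("wrist",5)
Y=0.2855;R=np.array([[np.cos(Y),-np.sin(Y)],[np.sin(Y),np.cos(Y)]])
piv=onplane(c,[(240,115)],127)[0];tip=onplane(c,[(216,243),(230,165)],119.5);stop=onplane(c,[(162,95)],118)[0]
print(piv,tip,stop)
t=np.array([508.9,6.4])
print("tcp rel piv deck",(t-piv[:2])@R,"lever tip rel",(tip[:,:2]-piv[:2])@R,"stop",(stop[:2]-piv[:2])@R)
d=(tip[0,:2]-piv[:2])@R;print("a",np.arctan2(d[1],d[0]))
P=depthpts(c);print(np.nanmax(P[100:130,225:255,2]),P[200,222])
E
```

```text
[573.06808672  49.22205478 127.        ] [[483.74921437  44.95608039 119.5       ]
 [540.46512605  48.58304324 119.5       ]] [570.81993531  99.88494789 118.        ]
tcp rel piv deck [-73.63090941 -23.01653556] lever tip rel [[-86.90478689  21.0622295 ]
 [-31.46319338   8.56906313]] stop [12.11140935 49.24527071]
a 2.9038175627909597
133.05560647802918 [518.61378497  47.20856685 128.43872988]
```

```bash
python3 - <<'E'
from h import *
c=load("wrist",5);P=depthpts(c)
Y=0.2855;R=np.array([[np.cos(Y),-np.sin(Y)],[np.sin(Y),np.cos(Y)]])
for uv in[(278,255),(268,262),(288,262),(255,270),(300,270),(255,290),(200,305),(355,305),(150,335),(110,350),(60,380),(30,395)]:
    p=P[uv[1],uv[0]];print(uv,np.round(np.r_[(p[:2]-[508.9,6.4])@R,p[2]-176.8],1))
E
```

```text
(278, 255) [10.5  0.1 11.8]
(268, 262) [10.4  4.6 18.7]
(288, 262) [10.9 -4.3 19.7]
(255, 270) [ 5.4 10.7 16.9]
(300, 270) [ 6.1 -9.9 18.2]
(255, 290) [12.6  8.5 45.4]
(200, 305) [12.2 26.6 54.1]
(355, 305) [ 12.6 -25.8  54.7]
(150, 335) [11.1 38.3 67.7]
(110, 350) [11.5 46.8 74.4]
(60, 380) [10.8 54.6 84.1]
(30, 395) [12.9 56.9 90.4]
```

```bash
python3 -m crank '[[[0,0,0.03,0,0],[0,0,0.07,0,0],[0,0,0.11,0,0],[0,0,0.128,0,0],[0,0,0.131,0,0],[0,0,0.131,0,0]]]' 20
```

```text
time_s: 5.82
tcp_pos: [508.3, 6.4, 111.2]
orientation: [[0.96, 0.28, -0.002], [0.28, -0.96, 0.0], [-0.002, -0.001, -1.0]]
force: [-0.0, 0.1, 0.2]
finger_gap: 0.0
```

```bash
python3 -m crank '[[[0.006,-0.018,0,0,0],[0.012,-0.035,0,0,0],[0.014,-0.052,0,0,0],[0.017,-0.069,0,0,0],[0.024,-0.089,0,0,0],[0.031,-0.109,0,0,0],[0.044,-0.126,0,0,0],[0.057,-0.143,0,0,0],[0.072,-0.155,0,0,0],[0.087,-0.165,0,0,0],[0.087,-0.165,0,0,0],[0.087,-0.165,0,0,0]]]' 20; python3 - <<'E'
from rig import r, read_camera
from h import *
c=read_camera("wrist");cv2.imwrite("pics/w6.png",c["image"]);np.savez("wrist6.npz",**c)
E
```

```text
time_s: 6.82
tcp_pos: [527.4, 99.3, 111.6]
orientation: [[0.96, 0.282, -0.0], [0.282, -0.96, 0.001], [0.0, -0.001, -1.0]]
force: [-0.4, 0.2, 0.1]
finger_gap: -0.004
```

View pics/w6.png

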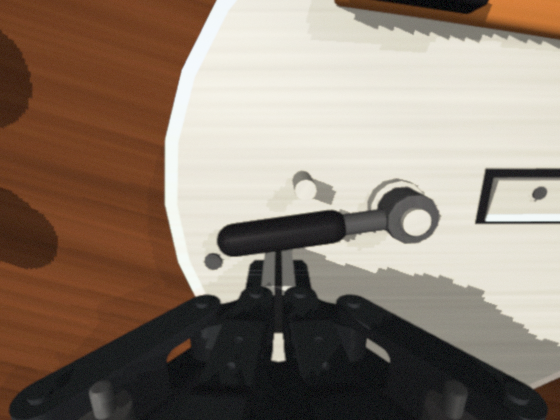

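The lever has swung to about 10° short of home: grip from (225,240) to (340,225), pivot (412,217), stop pin (305,188). I'll push on in deck +x.

```bash
python3 -m crank '[[[0.008,-0.004,0,0,0],[0.016,-0.007,0,0,0],[0.022,-0.008,0,0,0],[0.026,-0.008,0,0,0],[0.028,-0.008,0,0,0],[0.028,-0.008,0,0,0]]]' 20
```

```text
time_s: 7.37
tcp_pos: [537.2, 105.7, 111.5]
orientation: [[0.96, 0.281, -0.006], [0.281, -0.96, -0.001], [-0.006, -0.0, -1.0]]
force: [-5.6, -2.6, 4.4]
finger_gap: -0.001
```

```bash
python3 -m crank '[[[0.004,0,0,0,0],[0.008,0,0,0,0],[0.008,0,0,0,0],[0.008,0,0,0,0]]]' 20;  python3 - <<'E'
from rig import r, read_camera
from h import *
c=read_camera("wrist");cv2.imwrite("pics/w7.png",c["image"]);np.savez("wrist7.npz",**c)
E
```

```text
time_s: 7.7
tcp_pos: [537.4, 105.8, 111.3]
orientation: [[0.959, 0.282, -0.015], [0.282, -0.959, -0.004], [-0.016, -0.001, -1.0]]
force: [-14.6, -5.5, 11.2]
finger_gap: 0.001
```

View pics/w7.png

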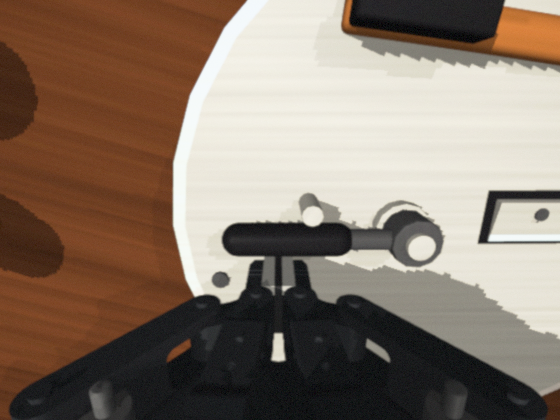

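The lever is parallel to deck y and against the pin at (312,215). The force rose to 15 N with no further motion, so it is home. I'll back off, lift, and check with all cameras.

```bash
python3 -m crank '[[[-0.01,0,0,0,0],[-0.03,0,0,0,0],[-0.06,0,-0.01,0,0],[-0.08,0,-0.06,0,0],[-0.1,0.05,-0.13,0,0],[-0.12,0.12,-0.2,0,0],[-0.14,0.18,-0.25,0,0],[-0.14,0.24,-0.25,0,0],[-0.14,0.24,-0.25,0,0],[-0.14,0.24,-0.25,0,0]]]' 20;  python3 - <<'E'
from rig import r, read_camera
from h import *
for n in("wrist","scene","side"):
    c=read_camera(n);np.savez(f"{n}8.npz",**c);cv2.imwrite(f"pics/{n}8.png",c["image"])
    if n=="scene": cv2.imwrite("pics/scene8z.png",cv2.resize(c["image"][140:290,200:400],None,fx=4,fy=4,interpolation=cv2.INTER_CUBIC))
    if n=="side": cv2.imwrite("pics/side8z.png",cv2.resize(c["image"][140:280,200:370],None,fx=4,fy=4,interpolation=cv2.INTER_CUBIC))
E
```

```text
time_s: 8.58
tcp_pos: [510.8, -29.1, 238.3]
orientation: [[0.961, 0.278, 0.004], [0.278, -0.961, -0.0], [0.004, 0.001, -1.0]]
force: [0.1, 0.2, -0.4]
finger_gap: 0.003
```

View pics/wrist8.png

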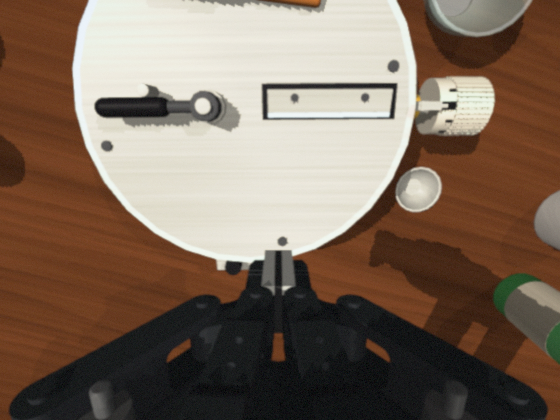

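View pics/scene8z.png

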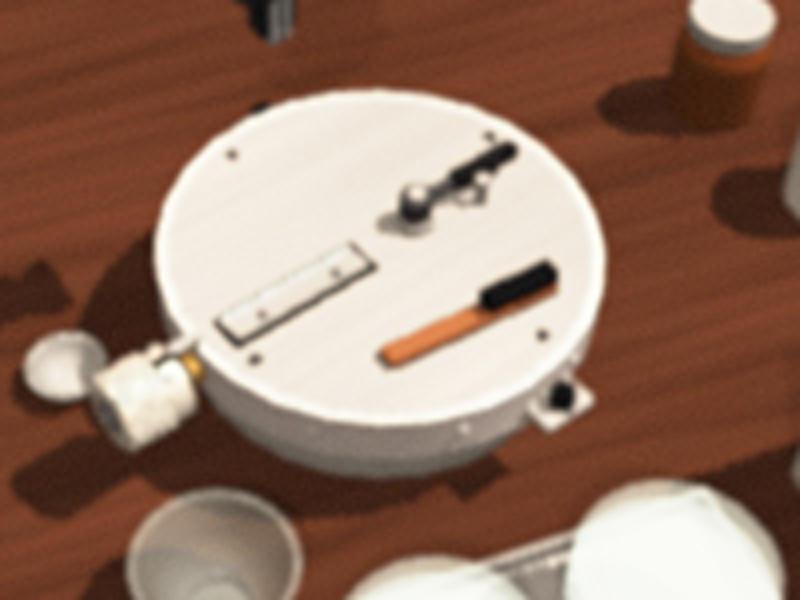

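View pics/side8z.png

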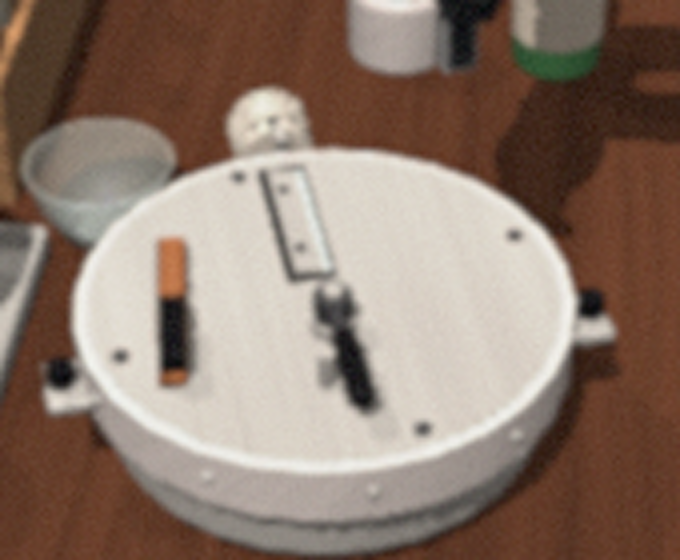

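The lever from (100,105) to (205,105) in the wrist view lies parallel to the blade, and the knob bar is at the pointer (450,102). One last numeric check before signing off.

```bash
python3 - <<'E'
from h import *
c=load("wrist",8);Y=0.2855;R=np.array([[np.cos(Y),-np.sin(Y)],[np.sin(Y),np.cos(Y)]])
p=onplane(c,[(205,105)],127)[0];t=onplane(c,[(98,106),(166,106)],119.5)
for q in t:
    d=(q-p)[:2]@R;print("q",2.971-np.arctan2(d[1],d[0]))
b=onplane(c,[(264,85),(396,83),(393,120),(266,119)],100)[:,:2];print("blade ang",[np.arctan2(*( (u-v)@R)[::-1]) for u,v in((b[0],b[1]),(b[3],b[2]))])
cv2.imwrite("pics/k8.png",cv2.resize(c["image"][60:150,390:510],None,fx=6,fy=6,interpolation=cv2.INTER_CUBIC))
for n in("scene","side"):
    d=cv2.absdiff(load(n,0)["image"],load(n,8)["image"]).max(2);cv2.imwrite(f"pics/d_{n}.png",(d>40).astype(np.uint8)*255)
a=cv2.hconcat([cv2.imread("pics/d_scene.png"),cv2.imread("pics/d_side.png")]);cv2.imwrite("pics/d.png",cv2.resize(a,(800,300)))
E
```

```text
q 1.4042816193449112
q 1.3930671340757923
blade ang [np.float64(1.5830321708859347), np.float64(1.5604127707761966)]
```

View pics/k8.png

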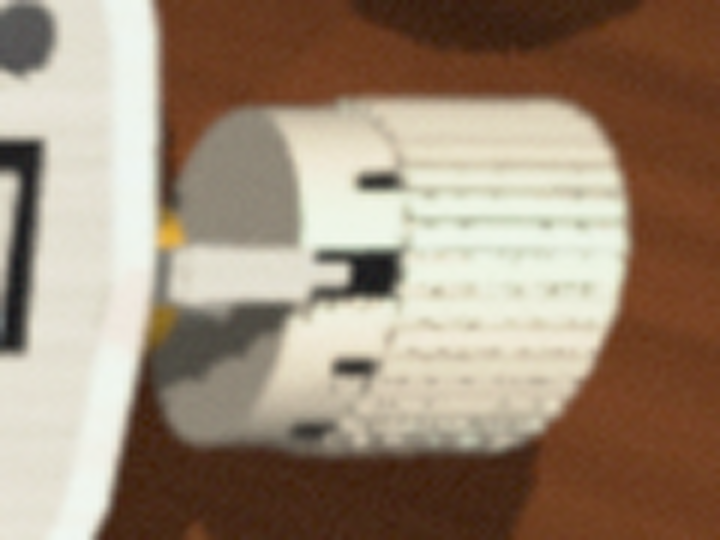

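View pics/d.png

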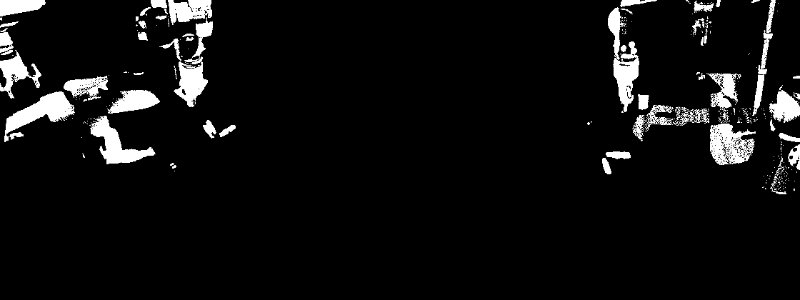

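The bar sits centred at the pointer at (355,272) in the zoom. The difference images show only the arm, its shadow, the lever and the knob marks.

```bash
python3 -c "
from rig import sign_off
print(sign_off())"
```

```text
the job is handed in; nothing more can be done
None
```

The job is done and handed in at about 9 s of the 51 s allowed.

- **Knob:** It started at the second click. I laid the shut fingertips on the grip at about 10 N and rolled it on one click by friction. After lifting, close views showed the full-width bar centred under the pointer, with two dashes past it and one still to come. That is the third click.
- **Lever:** I then pushed the lever round with the fingertips. It stopped moving against its pin while the force rose to about 15 N. After backing off, the camera put it at 1.39 to 1.40 rad, parallel to the blade.
- **Everything else:** Before-and-after pictures from the two fixed cameras differ only in the arm and its shadow, the lever and the knob marks. The blade was never approached at its own height, and the arm was clear of everything at hand-in.

No check failed. The two fixed cameras put the deck's centre about 8 mm apart in y, which did not affect the result.

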